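# Make up the parts kits for two battery-pack repairs

### The arm

A 6-joint arm with a two-finger parallel gripper is mounted at the origin on a cart in front of the work surface, level with it; the furniture and walls round the work are solid. World frame = base frame: x ahead of the robot, y to its left, z up, the work surface at z = 0. Lengths are in mm, angles in rad, forces in N, time in s.
With the tool pointing down it reaches from about 300 to 775 mm from the base axis. Payload 14.6 kg.
Tool frame: the origin (TCP) lies at the very end of the fingers, on their centre line; the grasp point (between the pads) lies 19 mm behind it; z points along the fingers, y is the line along which they close (so a half turn about z gives the same grasp; the last joint's range is limited). The gripper opens to 94 mm and grips with 3 to 60 N. Pads are 16 mm wide; open, the fingers measure 119 mm over their backs; the gripper's body (75 mm by 177 mm) begins 78 mm behind the grasp point.
Start: joints at [-1.369, 0.3, 1.521, -0, 1.321, -0.067], TCP at [146.059, -530.241, 205.446] pointing down, gripper open.
Joint ranges: [-3.03, 3.03], [-0.79, 2.21], [0.23, 2.52], [-1.04, 4.18], [0, 3.07], [-2.55, 2.55]. Speed limits (rad/s): [2.22, 2.22, 2.57, 3.14, 3.14, 3.14].

### API

Orientations are given as [roll, pitch, yaw] about the fixed x, y, z axes, in that order (R = Rz(yaw) Ry(pitch) Rx(roll)).
In Python, from cell import manip, camera, get_calibration gives the robot as it stands. The module is installed in compiled form; this text tells all that it offers.
- The arm moves only by the tool jog_arm, never from a script. Its argument "plan" is one flat list of numbers, 6 for each row, row after row: the shift along the world's x, y, z in m, then the turn, a rotation vector about the world's x, y, z in degrees. A call has 1 to 20 rows; each row is the pose to reach, as a shift and turn from the pose commanded when the call began; what a row does not reach only later rows make up. A row lasts 1/10 s, in which the tool goes at most 50 mm and 8.59 degrees, less where a joint would pass 70% of its speed; a pose out of reach is approached as far as the arm can. A call with a gripper value outside its range is refused whole. "claw" is the finger opening in m, from 0 to 0.094, set as the call begins (left out, the last holds). The fingers move at their own pace and stop on an object; "force" is the grip in N (left out, the last holds). Time passes only in rows, so rows that repeat a pose let the fingers close. It gives the time, the measured TCP pose, the force, the opening and the grip force at its end, in the units of the state.
- manip.read_state(): the state, without advancing time (a new reading comes with each control period).
- camera(name): name is "scene" or "top" or "wrist"; returns (picture, depth): 400x640x3 uint8, red, green, blue; 400x640 float32, mm along the optical axis (not along the pixel's ray), 0 where there is no reading.
- get_calibration(name): a dict with "fx", "fy", "cx", "cy" (pixels), "origin" and "attitude" of the camera in the world. Camera axes: x right, y down, z forward; pixel columns grow to the right and rows downward; lengths in mm; the calibration is good to about 2 mm. A picture is of the moment at which its call begins: read the wrist's pose just before it. get_calibration takes no time and is no camera call; for the wrist camera it gives the pose at the moment of the call.
- manip.sign_off(): hands the job in; it is judged then, once.
The state is a dict: "clock": time; "joints": joint angles; "qd": joint speeds; "effort": joint torques, N m; "eef_pos": TCP position; "eef_rot": TCP orientation; "wrist_force": force on the tool from outside, world axes, zero at the start; "moment": the same for the moment, N m; "finger_gap": finger opening in mm; "finger_force": force on a finger pad.
Only numpy, scipy, OpenCV 4.12 (cv2) and the standard library are available. Lean on these libraries where they do the work, as an engineer would, in place of code of your own. Each camera call takes 0.05 s, during which the arm holds its last target. There are 200 camera calls.

### The job

Make up the two repair kits: the crimped pack, in the orange tray, gets the blue cell, the jar of crimp lugs and the charging socket, and the soldered pack, in the white tray, gets the wine-red cell and the spool of solder. Stand each part upright and fully down in the nest made for it: the cell in the narrow well, the jar or the spool in the wide round seat, the socket in the D-shaped nest, turned so that its flat lies against the nest's flat. Leave the grey cell standing in stock.

Things in the scene. Friction and masses are not known exactly. Their poses are not given: they have to be found in the camera images.
- orange_tray: Orange kit tray 80x180x12 mm, fixed; origin under its centre, z up, y along it, +y its short end with a white card. Floor at z=4 mm. Nests with dark bottoms at (x,y): round seat (0,-49), bore 63, rim to z=10; D nest (0,14), bore 47, its -x side filled up to a flat at x=-11.5, rim to z=12; cell well (0,65.5), bore 28, rim to z=22
- white_tray: White kit tray, otherwise the same as the orange tray: same size, axes, nests and heights. Its D-shaped nest stays empty
- cell_blue: Blue single 18650 battery cell standing upright, 18 mm across and 65 mm tall; origin at the centre of its foot, z up; grasp across its diameter
- cell_red: Wine-red single 18650 battery cell standing upright, 18 mm across and 65 mm tall; origin at the centre of its foot, z up; grasp across its diameter
- cell_grey: Grey single 18650 battery cell standing upright, 18 mm across and 65 mm tall; origin at the centre of its foot, z up; grasp across its diameter. It stays in stock: leave it where it stands
- charge_socket: Charging socket: black flange 12 mm thick, a 40 mm disc cut flat 8 mm from its centre on its -x side, with a red boot on it (grasp across 12 mm along x; 24 wide along y; z=12 to 46; centred at x=+4), brass blades to z=53. Origin at disc's centre, underside. In the nest its axes match the tray's, with 3.5 mm play; turned otherwise it stays up on the rim
- lug_jar: Clear jar of white crimp lugs with a yellow lid, 47 mm across and 52 mm tall; origin at the centre of its foot, z up; grasp the jar across its diameter 15 to 35 mm above the foot, below the lid
- solder_spool: Spool of solder wire with blue flanges, standing on end, 53 mm across and 40 mm tall, 250 g; origin at the centre of its foot, z up; grasp across the flanges
There are look-alikes about, which are no part of the job. Several things look just like the lug_jar: the one meant starts farthest to the robot's right.

How it is judged:
By the outcome, as a careful person would: the job done as asked, in the order asked, and still so for the second after the job is handed in, with the robot touching nothing.
It also fails if it takes over 112 s, if anything falls off the work surface, if the arm or the gripper's body presses on something with over 40 N, if the wrist force passes 120 N, or if a joint passes its speed limit or range.

## Working session

There is one attempt and no reset: what is moved stays moved. The work goes in short steps, Python scripts to look and compute and a tool call to move; the robot and the scene stay as the last step left them, time stands still between calls to the robot, and variables do not carry over. Pictures are saved under pics/ and viewed, at most 14 in all, crops included, and the job is handed in when it is done.

Besides the shell and the picture viewer there is one more tool, called after "Call:" by a JSON object that holds its "op" and its "data", one argument or row to a line. jog_arm: Moves the arm, as the interface text tells. Its arguments: {"type":"object","properties":{"plan":{"type":"array"},"claw":{"type":"number"},"force":{"type":"number"}},"required":["plan"]}

```bash
mkdir -p pics; cat > h.py <<'E'
import numpy as np, cv2
from scipy.spatial.transform import Rotation as R
from cell import manip, camera, get_calibration
def shot(n,f):
    c=get_calibration(n); p,d=camera(n); cv2.imwrite(f'pics/{f}.png',p[:,:,::-1]); np.savez(f'pics/{f}.npz',p=p,d=d,c=np.array([c],dtype=object)); return p,d,c
def load(f):
    z=np.load(f'pics/{f}.npz',allow_pickle=True); return z['p'],z['d'],z['c'][0]
def rot(c):
    a=np.array(c['attitude'],float)
    return a if a.shape==(3,3) else R.from_euler('xyz',a).as_matrix()
def ray(c,u,v):
    return rot(c)@np.array([(u-c['cx'])/c['fx'],(v-c['cy'])/c['fy'],1.])
def plane(c,u,v,z):
    r=ray(c,u,v); o=np.array(c['origin'],float); return o+r*(z-o[2])/r[2]
def cloud(d,c):
    v,u=np.indices(d.shape); k=np.stack([(u-c['cx'])/c['fx'],(v-c['cy'])/c['fy'],np.ones_like(d)],-1)*d[...,None]
    return k@rot(c).T+np.array(c['origin'],float)
E
python3 - <<'E'
from h import *
for n in('top','scene','wrist'):
    p,d,c=shot(n,n+'0'); print(n,c)
print(manip.read_state())
E
```

```text
top {'fx': 392.6300311203172, 'fy': 392.6300311203172, 'cx': 323.08180290688637, 'cy': 193.6285647227919, 'origin': array([ 440.95206979,  230.16223296, 1261.22466168]), 'attitude': array([-3.09093186e+00,  7.44925121e-04, -1.57855502e+00])}
scene {'fx': 465.2506717485074, 'fy': 465.2506717485074, 'cx': 324.5090407378654, 'cy': 198.45423414413858, 'origin': array([-186.24389353, 1356.84848167,  598.49925123]), 'attitude': array([-1.96650042e+00,  1.30504534e-03, -2.61325165e+00])}
wrist {'fx': 284.530447263007, 'fy': 284.530447263007, 'cx': 321.3682278154618, 'cy': 199.69378518859233, 'origin': array([ 227.02709458, -507.56170039,  383.80886559]), 'attitude': array([ 2.85051815e+00,  1.41890882e-03, -1.30151356e+00])}
{'clock': 0.15, 'joints': array([-1.36858167e+00,  3.00340437e-01,  1.52141845e+00, -2.32804638e-05,
        1.32070965e+00, -6.66212474e-02]), 'qd': array([-0.00093549, -0.00292505, -0.00234265, -0.00039001, -0.00165762,
        0.00026726]), 'effort': array([ 2.50273151e-04, -5.31960654e+01, -3.52821171e+01,  7.07916333e-02,
        2.36033904e-02, -8.62408342e-05]), 'eef_pos': array([ 146.02575158, -530.05780144,  205.02680794]), 'eef_rot': array([-3.14071722e+00, -3.58078857e-05,  2.68841655e-01]), 'wrist_force': array([-0.12442675,  0.13681144, -0.41045331]), 'moment': array([ 0.04604813, -0.02691469,  0.01422519]), 'finger_force': 0.0, 'finger_gap': 93.90657260855822}
```

View pics/top0.png

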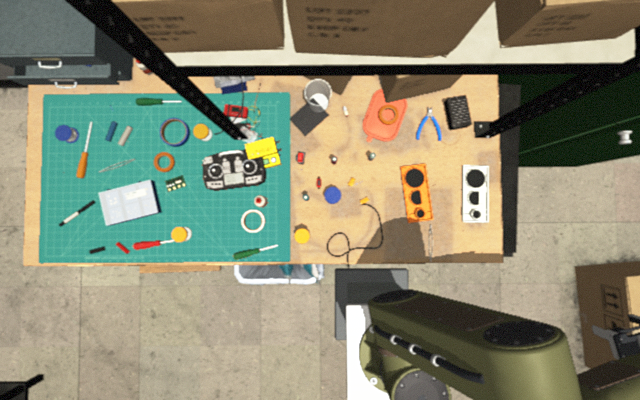

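View pics/scene0.png

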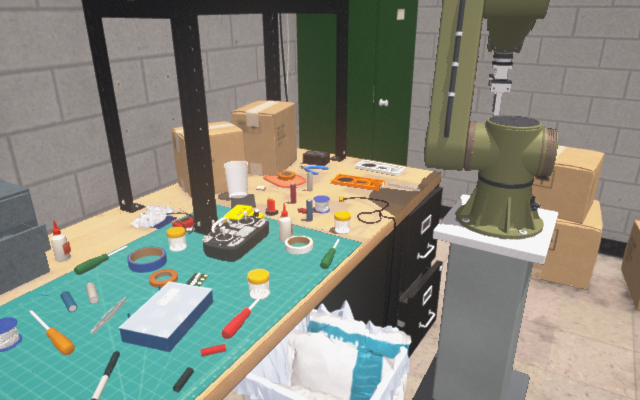

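Top view: image right is the robot's right. The jars have yellow lids at (302,236), (180,234) and (202,131). The one at (302,236) is farthest right, so it is the jar meant. The spool is at (333,194), the cells near (305,195), (319,183) and (334,158), the socket at (300,157), and the trays at (416,193) and (476,193). Next: an enlarged crop to confirm these.

```bash
python3 - <<'E'
from h import *
p,d,c=load('top0'); q=p[90:270,280:500,::-1]
a=cv2.resize(q,None,fx=3.6,fy=3.3,interpolation=cv2.INTER_CUBIC)[:600,:800]
cv2.imwrite('pics/c1.png',a)
P=cloud(d,c)
hsv=cv2.cvtColor(p,cv2.COLOR_RGB2HSV)
for n,(u,v) in dict(jar=(302,236),spool=(333,194),blue=(305,195),red=(319,183),grey=(334,158),sock=(300,157),x=(371,156),ot=(416,193),wt=(476,193)).items():
    w=P[v-9:v+10,u-9:u+10].reshape(-1,3); k=w[w[:,2]>w[:,2].max()-8]
    print(n,k.mean(0).round(),len(k),w[:,2].max().round(),'table pt',plane(c,u,v,0).round())
p,d,c=load('scene0');cv2.imwrite('pics/c2.png',cv2.resize(p[150:250,225:425,::-1],None,fx=4,fy=4,interpolation=cv2.INTER_CUBIC))
E
```

```text
jar [ 441.  230. 1261.] 3 1261.0 table pt [370. 299.   0.]
spool [499. 200.  41.] 190 46.0 table pt [503. 199.   0.]
blue [ 441.  230. 1261.] 1 1261.0 table pt [501. 289.   0.]
red [513. 218.  41.] 11 46.0 table pt [539. 243.   0.]
grey [ 441.  230. 1261.] 4 1261.0 table pt [620. 194.   0.]
sock [ 441.  230. 1261.] 2 1261.0 table pt [624. 304.   0.]
x [ 441.  230. 1261.] 2 1261.0 table pt [625.  75.   0.]
ot [ 441.  230. 1261.] 3 1261.0 table pt [505. -68.   0.]
wt [ 441.  230. 1261.] 3 1261.0 table pt [ 503. -261.    0.]
```

View pics/c1.png

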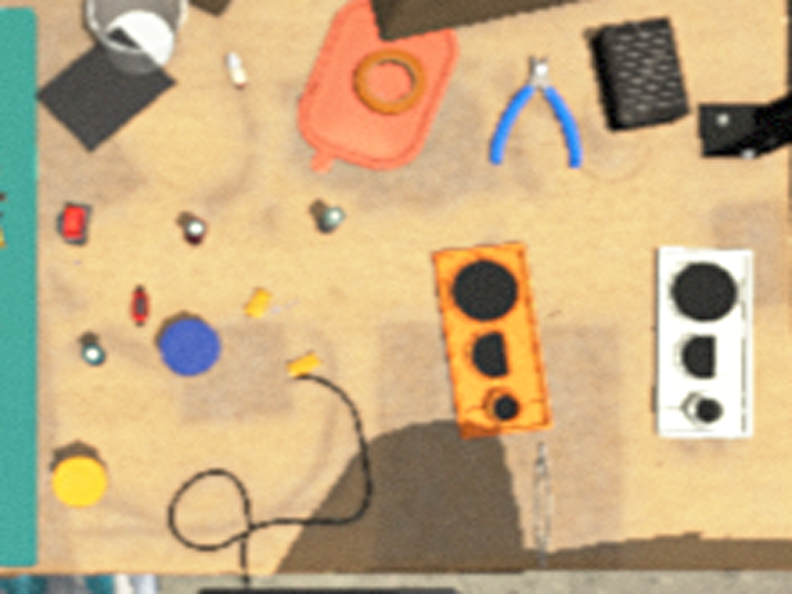

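View pics/c2.png

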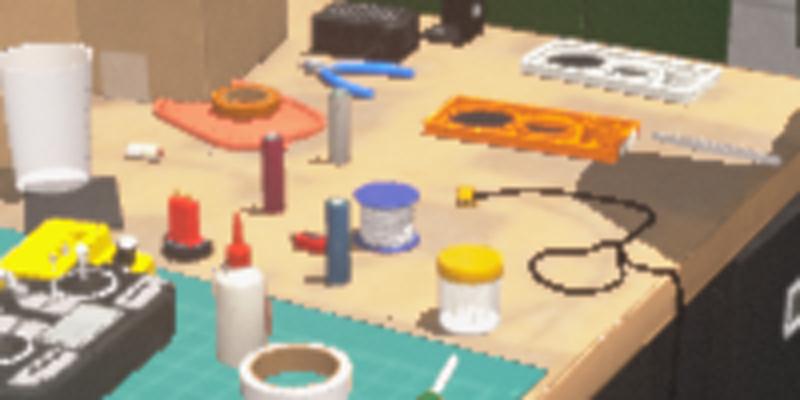

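Crops: the wine-red cell is at top px (334,160), grey at (371,155), blue at (305,196) and the socket at (300,157). The jar at (302,236) is confirmed as the rightmost of the three. Both trays have their cell wells towards the robot. The small red and yellow bits are look-alikes.

I'll go over the trays for a wrist look.

Call:
{"op": "jog_arm", "data": {
  "plan": [0.03,0.04,0.005,0,0,0,0.06,0.08,0.01,0,0,0,0.09,0.12,0.015,0,0,0,0.12,0.16,0.02,0,0,0,0.15,0.2,0.02,0,0,0,0.18,0.24,0.02,0,0,0,0.21,0.28,0.02,0,0,0,0.23,0.32,0.02,0,0,0,0.25,0.36,0.02,0,0,0,0.25,0.36,0.02,0,0,0,0.25,0.36,0.02,0,0,0,0.25,0.36,0.02,0,0,0]
}}

```text
clock: 1.35
eef_pos: [395.7, -171.0, 225.3]
eef_rot: [-3.142, 0.0, 0.268]
wrist_force: [-0.4, 0.8, -0.6]
finger_gap: 94.0
finger_force: 0.0
```

```bash
python3 - <<'E'
from h import *
s=manip.read_state(); print(s['clock'],s['eef_pos'],s['eef_rot'])
p,d,c=shot('wrist','w1'); print(c['origin'],c['attitude'])
E
```

```text
1.35 [ 395.68548642 -170.99343202  225.34178496] [-3.14153551e+00  2.48238848e-04  2.67938780e-01]
[ 476.73121887 -148.43674136  404.18332253] [ 2.85018072e+00  4.14404276e-04 -1.30235500e+00]
```

View pics/w1.png

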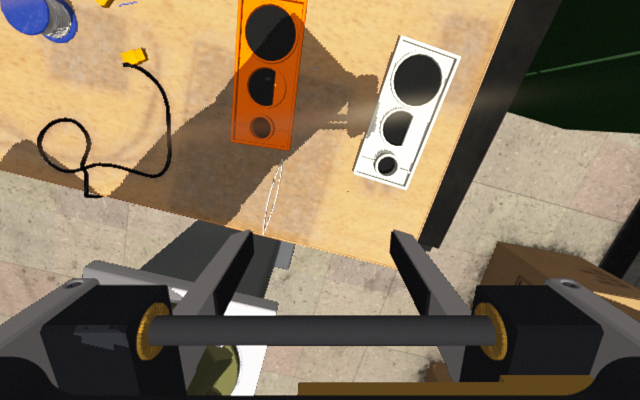

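```bash
python3 - <<'E'
from h import *
def blobs(f,roi,thr,amin):
    p,d,c=load(f); g=p.max(2).astype(int); m=np.zeros(g.shape,np.uint8); x0,y0,x1,y1=roi
    m[y0:y1,x0:x1]=(g[y0:y1,x0:x1]<thr)*255
    n,l,s,ce=cv2.connectedComponentsWithStats(m)
    for i in range(1,n):
        if s[i,4]>amin: print(f,ce[i].round(1),s[i],'z4',plane(c,*ce[i],4).round(1), 'z10',plane(c,*ce[i],10).round(1))
blobs('w1',(235,0,305,145),75,60); blobs('w1',(375,40,455,180),75,60)
blobs('top0',(402,160,432,222),75,8); blobs('top0',(462,160,490,222),75,8)
# heights & depth
p,d,c=load('w1'); P=cloud(d,c)
for u,v in((235,30),(300,60),(240,130),(394,125),(440,60),(365,160),(411,150),(330,200)): print((u,v),P[v,u].round(1))
hsv=cv2.cvtColor(p,cv2.COLOR_RGB2HSV)
mo=cv2.inRange(hsv,(5,190,60),(18,255,255)); mo[:,:225]=0; mo[:,315:]=0; mo[160:]=0
mw=cv2.inRange(hsv,(0,0,170),(180,40,255)); mw[:,:345]=0; mw[:,470:]=0; mw[200:]=0
for m in(mo,mw):
    m=cv2.morphologyEx(m,cv2.MORPH_OPEN,np.ones((3,3))); cs,_=cv2.findContours(m,cv2.RETR_EXTERNAL,cv2.CHAIN_APPROX_NONE); k=max(cs,key=cv2.contourArea)[:,0]
    w=np.array([plane(c,*q,12)[:2] for q in k]).astype(np.float32); r=cv2.minAreaRect(w); print(r)
# objects in top
p,d,c=load('top0');P=cloud(d,c); hsv=cv2.cvtColor(p,cv2.COLOR_RGB2HSV)
for n,(u,v) in dict(jar=(302,236),spool=(333,194),blue=(305,196),red=(334,160),grey=(371,155),sock=(300,157)).items():
    w=P[v-9:v+10,u-9:u+10].reshape(-1,3); w=w[d[v-9:v+10,u-9:u+10].ravel()>0]; k=w[w[:,2]>w[:,2].max()-10]
    print(n,k.mean(0).round(),len(k),k.max(0).round())
E
```

```text
w1 [270.3  32.7] [ 246    6   49   55 2121] z4 [553.9 -60.8   4. ] z10 [552.8 -62.2  10. ]
w1 [262.   85.9] [248  68  27  38 802] z4 [490.5 -63.8   4. ] z10 [490.3 -65.   10. ]
w1 [262.2 133. ] [255 129  15   9  83] z4 [431.5 -76.5   4. ] z10 [432.2 -77.5  10. ]
w1 [417.2  76.7] [ 394   55   47   43 1583] z4 [ 554.9 -255.9    4. ] z10 [ 553.7 -254.3   10. ]
w1 [395.4 131.8] [383 120  27  25 449] z4 [ 481.5 -252.2    4. ] z10 [ 481.4 -250.6   10. ]
w1 [450.5 169.6] [443 152  12  28 179] z4 [ 452.8 -345.4    4. ] z10 [ 453.2 -342.4   10. ]
w1 [386.3 165.1] [378 157  17  17 217] z4 [ 434.6 -255.2    4. ] z10 [ 435.3 -253.6   10. ]
top0 [414.3 177.6] [406 170  17  17 220] z4 [553.9 -62.8   4. ] z10 [553.3 -61.4  10. ]
top0 [415.6 197.3] [412 191   8  13  80] z4 [490.6 -65.9   4. ] z10 [490.4 -64.4  10. ]
top0 [420.  213.4] [418 210   5   7  27] z4 [439.1 -78.8   4. ] z10 [439.1 -77.3  10. ]
top0 [475.2 178.1] [467 170  17  17 222] z4 [ 550.8 -258.3    4. ] z10 [ 550.3 -255.9   10. ]
top0 [473.9 197.5] [470 192   8  12  82] z4 [ 488.4 -252.5    4. ] z10 [ 488.2 -250.2   10. ]
top0 [476. 214.] [474 211   5   7  25] z4 [ 435.7 -257.6    4. ] z10 [ 435.7 -255.3   10. ]
(235, 30) [545.7 -16.9   1.2]
(300, 60) [ 534.  -104.     2.1]
(240, 130) [427.5 -46.6   4.9]
(394, 125) [ 489.5 -247.1    4.8]
(440, 60) [ 581.4 -277.3    3.2]
(365, 160) [ 433.5 -224.1    3.2]
(411, 150) [ 463.9 -282.     2.4]
(330, 200) [ 362.  -193.2   -2.6]
((498.08953857421875, -68.31358337402344), (168.21774291992188, 81.26859283447266), 6.752161026000977)
((500.91583251953125, -254.4445343017578), (81.36099243164062, 181.52479553222656), 88.06387329101562)
jar [375. 296.  53.] 180 [397. 318.  58.]
spool [500. 200.  40.] 218 [524. 225.  46.]
blue [493. 284.  66.] 28 [501. 292.  72.]
red [609. 195.  65.] 31 [617. 202.  70.]
grey [620.  77.  66.] 28 [628.  85.  69.]
sock [620. 301.  49.] 15 [629. 305.  56.]
```

Wrist view: orange nests at (270,33), (262,86) and (262,133); white nests at (417,77), (395,132) and (386,165). Both views agree:
- **Orange tray:** seat (553.5,-62), D (491,-69), well (440,-75), yaw 96.75°.
- **White tray:** seat (551,-256), well (435.5,-253), yaw 88°.

Next I'll look at the stock.

Call:
{"op": "jog_arm", "data": {
  "plan": [-0.006,0.04,0.005,0,0,0,-0.012,0.08,0.01,0,0,0,-0.018,0.12,0.015,0,0,0,-0.024,0.16,0.02,0,0,0,-0.03,0.2,0.025,0,0,0,-0.036,0.24,0.03,0,0,0,-0.042,0.28,0.035,0,0,0,-0.048,0.32,0.04,0,0,0,-0.055,0.36,0.05,0,0,0,-0.055,0.385,0.05,0,0,0,-0.055,0.385,0.05,0,0,0,-0.055,0.385,0.05,0,0,0]
}}

```text
clock: 2.6
eef_pos: [341.4, 214.0, 275.2]
eef_rot: [3.141, 0.001, 0.268]
wrist_force: [0.6, -0.1, -1.0]
finger_gap: 94.0
finger_force: 0.0
```

```bash
python3 - <<'E'
from h import *
s=manip.read_state(); print(s['clock'],s['eef_pos'],s['eef_rot'])
p,d,c=shot('wrist','w2'); print(c['origin'],c['attitude'])
E
```

```text
2.6 [341.36460766 214.02654713 275.18438078] [3.14125888e+00 6.21224313e-04 2.68254214e-01]
[422.4318516  236.71230256 453.98204351] [ 2.84981429e+00  7.62995626e-05 -1.30202535e+00]
```

View pics/w2.png

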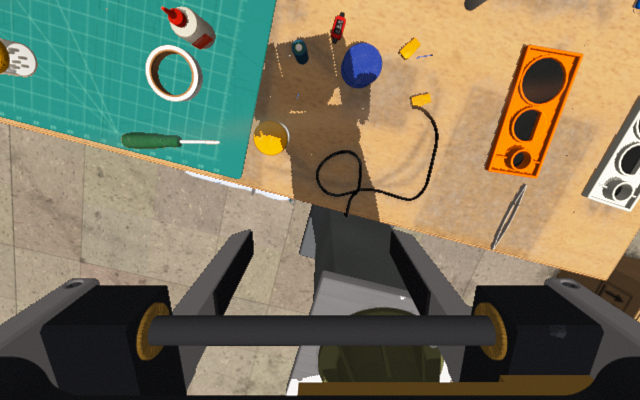

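Wrist view: blue cell at (300,50), spool (361,65), jar (271,138), and the whole orange tray around (533,110).

```bash
python3 - <<'E'
from h import *
p,d,c=load('w2'); hsv=cv2.cvtColor(p,cv2.COLOR_RGB2HSV)
P=cloud(d,c)
def top(lo,hi,roi,z,name):
    x0,y0,x1,y1=roi; m=cv2.inRange(hsv,lo,hi); k=np.zeros_like(m); k[y0:y1,x0:x1]=m[y0:y1,x0:x1]
    cs,_=cv2.findContours(k,cv2.RETR_EXTERNAL,cv2.CHAIN_APPROX_NONE); b=max(cs,key=cv2.contourArea)[:,0]
    w=np.array([plane(c,*q,z)[:2] for q in b]).astype(np.float32)
    (x,y),r=cv2.minEnclosingCircle(w); kk=P[k>0]; kk=kk[kk[:,2]<300]; t=kk[kk[:,2]>np.percentile(kk[:,2],95)-6]
    print(name,'circ',x,y,2*r,'rect',cv2.minAreaRect(w),'depth',t.mean(0).round(1),np.percentile(kk[:,2],95).round(1))
top((18,120,90),(32,255,255),(245,110,300,160),52,'jar')
top((105,120,50),(130,255,255),(335,35,390,92),40,'spool')
v,u=np.indices(d.shape); q=(P[...,2]>50)&(P[...,2]<80)&(u>285)&(u<315)&(v>30)&(v<70)
print('blue',q.sum(),P[q].mean(0),P[q].max(0),P[q].min(0), u[q].mean(),v[q].mean())
m=cv2.inRange(hsv,(5,190,60),(18,255,255)); m[:,:480]=0; m[:,590:]=0;m[185:]=0
cs,_=cv2.findContours(m,cv2.RETR_EXTERNAL,cv2.CHAIN_APPROX_NONE); b=max(cs,key=cv2.contourArea)[:,0]
print(cv2.minAreaRect(np.array([plane(c,*q,12)[:2] for q in b]).astype(np.float32)))
# socket in top image
p,d,c=load('top0'); q=p[148:168,290:312]
hs=cv2.cvtColor(p,cv2.COLOR_RGB2HSV); m=cv2.inRange(hs,(0,150,80),(8,255,255))|cv2.inRange(hs,(170,150,80),(180,255,255)); k=np.zeros_like(m);k[145:170,288:315]=m[145:170,288:315]
cs,_=cv2.findContours(k,cv2.RETR_EXTERNAL,cv2.CHAIN_APPROX_NONE); b=max(cs,key=cv2.contourArea)[:,0]
print('boot',cv2.minAreaRect(np.array([plane(c,*q,46)[:2] for q in b]).astype(np.float32)))
m=cv2.inRange(hs,(0,0,0),(180,255,60));k[:]=0;k[145:170,288:315]=m[145:170,288:315]; vv,uu=np.nonzero(k); print('black',[plane(c,a,b,12)[:2].round() for a,b in((uu.mean(),vv.mean()),(uu.min(),vv.min()),(uu.max(),vv.max()))])
E
```

```text
jar circ 373.5059814453125 296.8936462402344 47.95943069458008 rect ((372.84783935546875, 296.8717041015625), (45.480995178222656, 45.89691162109375), 58.77821731567383) depth [373.5 297.2  51.5] 52.8
spool circ 495.7629089355469 202.9859619140625 55.24214553833008 rect ((495.7843017578125, 202.24749755859375), (50.56222152709961, 54.57407760620117), 80.72057342529297) depth [498.2 202.   39.4] 40.9
blue 226 [490.42058479 284.33100351  63.53246674] [500.11273819 293.79491082  67.3879413 ] [482.14758897 275.96062008  50.19506676] 298.83185840707966 48.097345132743364
((504.00103759765625, -64.30789184570312), (180.74734497070312, 86.7918701171875), 6.890091896057129)
boot ((618.9112548828125, 301.5716247558594), (12.46270751953125, 28.21612548828125), 89.71125030517578)<stdin>:22: RuntimeWarning: Mean of empty slice.
  ret = ret.dtype.type(ret / rcount)
Traceback (most recent call last):
ValueError: zero-size array to reduction operation minimum which has no identity
```

Call:
{"op": "jog_arm", "data": {
  "plan": [0.03,0.014,-0.035,0,0,-2,0.06,0.028,-0.07,0,0,-4,0.09,0.042,-0.105,0,0,-6,0.12,0.056,-0.14,0,0,-8.5,0.15,0.07,-0.165,0,0,-8.5,0.15,0.07,-0.175,0,0,-8.5,0.15,0.07,-0.2,0,0,-8.5,0.15,0.07,-0.225,0,0,-8.5,0.15,0.07,-0.247,0,0,-8.5,0.15,0.07,-0.247,0,0,-8.5,0.15,0.07,-0.247,0,0,-8.5],
  "claw": 0.05,
  "force": 25
}}

```text
clock: 3.75
eef_pos: [491.5, 283.9, 29.5]
eef_rot: [-3.141, -0.0, 0.119]
wrist_force: [-0.3, -0.4, 0.1]
finger_gap: 50.2
finger_force: 0.0
```

Call:
{"op": "jog_arm", "data": {
  "plan": [0,0,0,0,0,0,0,0,0,0,0,0,0,0,0,0,0,0,0,0,0,0,0,0,0,0,0,0,0,0,0,0,0,0,0,0],
  "claw": 0.01
}}

```text
clock: 4.35
eef_pos: [491.2, 284.8, 28.7]
eef_rot: [-3.141, -0.0, 0.121]
wrist_force: [-0.4, -0.4, 3.8]
finger_gap: 17.5
finger_force: 25.0
```

Call:
{"op": "jog_arm", "data": {
  "plan": [0,0,0.03,0,0,0,0,0,0.07,0,0,0,-0.005,-0.035,0.08,0,0,0,-0.01,-0.075,0.08,0,0,0,-0.015,-0.115,0.08,0,0,0,-0.02,-0.155,0.08,0,0,0,-0.025,-0.195,0.08,0,0,0,-0.03,-0.235,0.08,0,0,0,-0.035,-0.275,0.08,0,0,0,-0.04,-0.315,0.08,0,0,0,-0.046,-0.345,0.08,0,0,0,-0.052,-0.36,0.08,0,0,0,-0.052,-0.36,0.08,0,0,0,-0.052,-0.36,0.08,0,0,0,-0.052,-0.36,0.06,0,0,0,-0.052,-0.36,0.04,0,0,0,-0.052,-0.36,0.022,0,0,0,-0.052,-0.36,0.012,0,0,0,-0.052,-0.36,0.006,0,0,0,-0.052,-0.36,0.006,0,0,0]
}}

```text
clock: 6.35
eef_pos: [439.0, -74.8, 34.2]
eef_rot: [-3.141, 0.001, 0.121]
wrist_force: [-0.3, -0.8, -0.2]
finger_gap: 17.8
finger_force: 25.0
```

Call:
{"op": "jog_arm", "data": {
  "plan": [0,0,-0.002,0,0,0,0,0,-0.002,0,0,0]
}}

```text
clock: 6.55
eef_pos: [439.3, -75.2, 32.8]
eef_rot: [3.141, -0.001, 0.12]
wrist_force: [0.3, -0.7, 0.4]
finger_gap: 18.2
finger_force: 25.0
```

Call:
{"op": "jog_arm", "data": {
  "plan": [0,0,0,0,0,0,0,0,0,0,0,0,0,0,0,0,0,0,0,0,0.02,0,0,0,0,0,0.05,0,0,0,0,0,0.085,0,0,0,-0.007,0.04,0.085,0,0,0,-0.014,0.08,0.085,0,0,0,-0.021,0.12,0.085,0,0,0,-0.028,0.16,0.085,0,0,0,-0.035,0.2,0.085,0,0,0,-0.042,0.24,0.085,0,0,0,-0.049,0.28,0.085,0,0,0,-0.056,0.32,0.085,0,0,0,-0.066,0.355,0.085,0,0,0,-0.066,0.372,0.085,0,0,0,-0.066,0.372,0.085,0,0,0],
  "claw": 0.045
}}

```text
clock: 8.25
eef_pos: [372.6, 298.3, 117.4]
eef_rot: [-3.141, -0.0, 0.123]
wrist_force: [0.3, 0.2, -0.4]
finger_gap: 45.1
finger_force: 0.0
```

```bash
python3 - <<'E'
from h import *
s=manip.read_state(); print(s['clock'],s['eef_pos'],s['eef_rot'],s['finger_gap'])
E
```

```text
8.25 [372.63707459 298.27914715 117.40350193] [-3.14143716e+00 -7.96818212e-05  1.22947861e-01] 45.09717278618411
```

Call:
{"op": "jog_arm", "data": {
  "plan": [0,0,0,0,0,0,0,0,0,0,0,0,0,0,-0.03,0,0,0,0,0,-0.06,0,0,0,0,0,-0.085,0,0,0,0,0,-0.104,0,0,0,0,0,-0.104,0,0,0,0,0,-0.104,0,0,0],
  "claw": 0.078
}}

```text
clock: 9.05
eef_pos: [373.4, 296.3, 14.0]
eef_rot: [-3.142, -0.0, 0.119]
wrist_force: [0.1, -0.0, 0.8]
finger_gap: 78.2
finger_force: 0.0
```

Call:
{"op": "jog_arm", "data": {
  "plan": [0,0,0,0,0,0,0,0,0,0,0,0,0,0,0,0,0,0,0,0,0,0,0,0,0,0,0,0,0,0,0,0,0,0,0,0],
  "claw": 0.035
}}

```text
clock: 9.65
eef_pos: [373.1, 296.8, 13.7]
eef_rot: [-3.141, -0.0, 0.12]
wrist_force: [-1.6, -0.6, 4.4]
finger_gap: 44.6
finger_force: 25.0
```

Call:
{"op": "jog_arm", "data": {
  "plan": [0,0,0.03,0,0,0,0,0,0.06,0,0,0,0.02,-0.03,0.08,0,0,0,0.04,-0.065,0.08,0,0,0,0.06,-0.1,0.08,0,0,0,0.08,-0.14,0.08,0,0,0,0.1,-0.18,0.08,0,0,0,0.12,-0.22,0.08,0,0,0,0.14,-0.26,0.08,0,0,0,0.16,-0.3,0.08,0,0,0,0.17,-0.33,0.08,0,0,0,0.18,-0.359,0.08,0,0,0,0.18,-0.359,0.08,0,0,0,0.18,-0.359,0.08,0,0,0,0.18,-0.359,0.06,0,0,0,0.18,-0.359,0.04,0,0,0,0.18,-0.359,0.02,0,0,0,0.18,-0.359,0.01,0,0,0,0.18,-0.359,0.0045,0,0,0,0.18,-0.359,0.0045,0,0,0]
}}

```text
clock: 11.65
eef_pos: [553.1, -61.6, 18.1]
eef_rot: [-3.141, -0.0, 0.121]
wrist_force: [-0.2, 0.5, -0.9]
finger_gap: 44.8
finger_force: 25.0
```

```bash
python3 - <<'E'
from h import *
s=manip.read_state(); print(s['clock'],s['eef_pos'],s['eef_rot'],s['finger_gap'],s['wrist_force'])
p,d,c=shot('wrist','w3'); p2,d2,c2=shot('top','t3')
cv2.imwrite('pics/w3b.png',np.hstack([cv2.resize(p[:,:,::-1],(512,320)),cv2.resize(p2[160:230,395:450,::-1],(251,320),interpolation=cv2.INTER_CUBIC)]))
E
```

```text
11.65 [553.12383927 -61.61070197  18.13908004] [-3.14148730e+00 -6.45772517e-05  1.21178031e-01] 44.79255176527598 [-0.19770882  0.49076251 -0.86118491]
```

View pics/w3b.png

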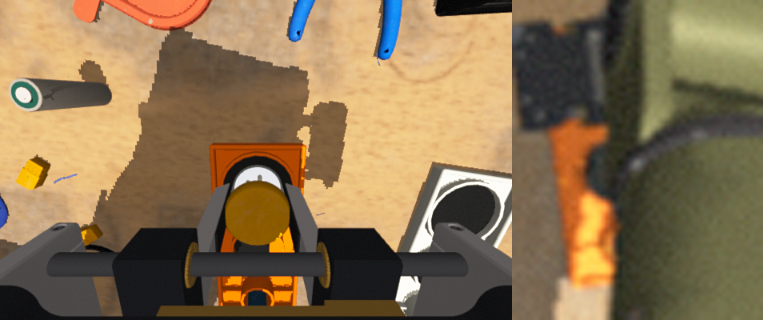

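The jar sits in the round seat of the orange tray (lid at (257,212)). I'll release it and look over the socket.

Call:
{"op": "jog_arm", "data": {
  "plan": [0,0,0,0,0,0,0,0,0,0,0,0,0,0,0,0,0,0,0,0,0.03,0,0,0,0,0,0.07,0,0,0,0,0,0.11,0,0,0,0,0.04,0.132,0,0,0,0,0.08,0.132,0,0,0,0,0.12,0.132,0,0,0,0,0.16,0.132,0,0,0,0,0.2,0.132,0,0,0,0,0.24,0.132,0,0,0,0,0.28,0.132,0,0,0,0.007,0.32,0.132,0,0,0,0.007,0.337,0.132,0,0,0,0.007,0.337,0.132,0,0,0,0.007,0.337,0.132,0,0,0],
  "claw": 0.075
}}

```text
clock: 13.45
eef_pos: [560.0, 273.9, 149.7]
eef_rot: [3.141, 0.0, 0.12]
wrist_force: [0.9, -0.7, 0.3]
finger_gap: 75.0
finger_force: 0.0
```

```bash
python3 - <<'E'
from h import *
s=manip.read_state(); print(s['clock'],s['eef_pos'],s['eef_rot'],s['finger_gap'])
p,d,c=shot('wrist','w4'); p2,d2,c2=shot('top','t4')
a=cv2.resize(p[:260,:,::-1],(780,317)); b=cv2.resize(p2[160:230,395:500,::-1],(390,260),interpolation=cv2.INTER_CUBIC)
e=np.zeros((260,780,3),np.uint8); e[:,:390]=b
cv2.imwrite('pics/w4b.png',np.vstack([a,e]))
E
```

```text
13.45 [559.97182515 273.9318838  149.74596659] [3.14125978e+00 4.48471221e-04 1.20361697e-01] 74.95567014450954
```

View pics/w4b.png

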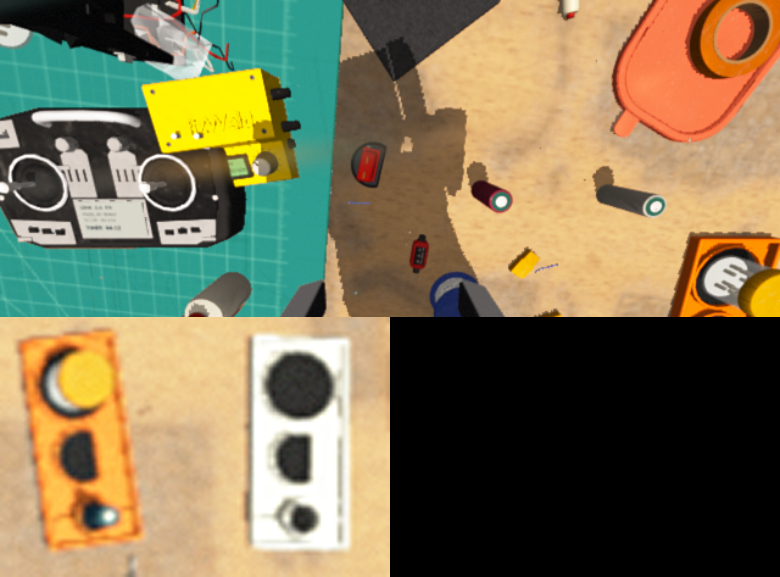

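The blue cell and jar are in the orange tray. The socket is at wrist px (302,135) with its flat facing right, so its yaw is about 90°, nearly the same as the tray. The wine-red cell's top is at (412,165). Next I'll measure both.

```bash
python3 - <<'E'
from h import *
p,d,c=load('w4'); hsv=cv2.cvtColor(p,cv2.COLOR_RGB2HSV);P=cloud(d,c)
cv2.imwrite('pics/w4c.png',cv2.resize(p[110:185,270:430,::-1],None,fx=5,fy=5,interpolation=cv2.INTER_CUBIC))
m=cv2.inRange(hsv,(0,150,110),(8,255,255))|cv2.inRange(hsv,(172,150,110),(180,255,255)); k=np.zeros_like(m); k[110:160,285:320]=m[110:160,285:320]
cs,_=cv2.findContours(k,cv2.RETR_EXTERNAL,cv2.CHAIN_APPROX_NONE); b=max(cs,key=cv2.contourArea)[:,0]
q=P[k>0]; print('heights',np.percentile(q[:,2],[5,50,95]))
t=q[q[:,2]>38]; print('boot top depth',t.mean(0),len(t),t.min(0),t.max(0))
for z in(12,46): print('boot',z,cv2.minAreaRect(np.array([plane(c,*a,z)[:2] for a in b]).astype(np.float32)))
m=(p.max(2)<62).astype(np.uint8)|(k>0); kk=np.zeros_like(k); kk[105:165,280:325]=m[105:165,280:325]
kk=cv2.morphologyEx(kk*255,cv2.MORPH_OPEN,np.ones((3,3)))
cs,_=cv2.findContours(kk,cv2.RETR_EXTERNAL,cv2.CHAIN_APPROX_NONE); b=max(cs,key=cv2.contourArea)[:,0]
w=np.array([plane(c,*a,12)[:2] for a in b]).astype(np.float32); print('flange',cv2.minAreaRect(w),w.min(0),w.max(0)); 
h=P[...,2]; v,u=np.indices(h.shape)
qq=(h>56)&(h<75)&(u>395)&(u<430)&(v>145)&(v<180); print('red',P[qq].mean(0),P[qq].min(0),P[qq].max(0),u[qq].mean(),v[qq].mean())
r=np.array([plane(c,u[qq].mean(),v[qq].mean(),65)]);print(r)
E
```

```text
heights [14.20885186 44.91476054 46.51922368]
boot top depth [620.70855374 302.40708983  45.35530372] 268 [609.12184998 296.36312736  38.2620383 ] [632.20166443 308.88278657  53.3467643 ]
boot 12 ((619.4086303710938, 302.91070556640625), (15.617568969726562, 29.2703914642334), 83.44989776611328)
boot 46 ((621.986572265625, 300.9295654296875), (13.940208435058594, 26.12666893005371), 83.44998931884766)
flange ((617.227783203125, 304.731201171875), (27.547780990600586, 33.243778228759766), 85.97010803222656) [600.20764 290.73914] [633.9296 318.2143]
red [609.39885953 197.63656917  64.07491626] [599.71227694 187.52398898  56.00383614] [617.86619286 205.78505889  67.40485348] 409.14739884393066 163.66184971098266
[[609.53088923 197.92527839  65.        ]]
```

View pics/w4c.png

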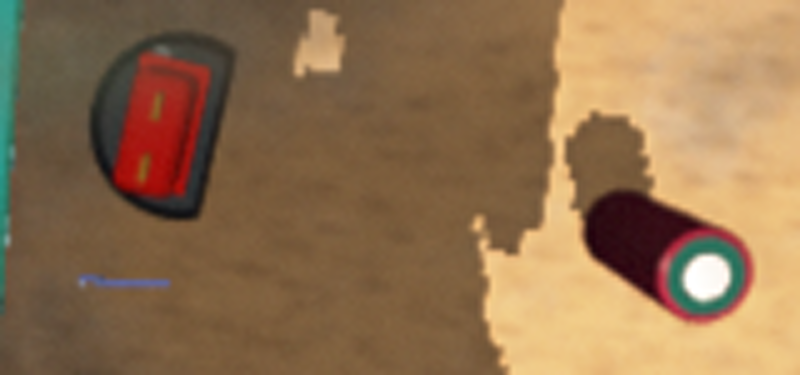

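Call:
{"op": "jog_arm", "data": {
  "plan": [0.02,0.009,-0.015,0,0,-4,0.04,0.018,-0.03,0,0,-8,0.0606,0.0267,-0.045,0,0,-12.3,0.0606,0.0267,-0.06,0,0,-12.3,0.0606,0.0267,-0.06,0,0,-12.3,0.0606,0.0267,-0.085,0,0,-12.3,0.0606,0.0267,-0.11,0,0,-12.3,0.0606,0.0267,-0.125,0,0,-12.3,0.0606,0.0267,-0.133,0,0,-12.3,0.0606,0.0267,-0.133,0,0,-12.3,0.0606,0.0267,-0.133,0,0,-12.3],
  "claw": 0.036
}}

```text
clock: 14.65
eef_pos: [621.1, 301.6, 18.2]
eef_rot: [-3.141, -0.001, -0.094]
wrist_force: [0.2, -0.1, 0.3]
finger_gap: 36.2
finger_force: 0.0
```

Call:
{"op": "jog_arm", "data": {
  "plan": [0,0,0,0,0,0,0,0,0,0,0,0,0,0,0,0,0,0,0,0,0,0,0,0,0,0,0,0,0,0,0,0,0,0,0,0],
  "claw": 0.005,
  "force": 30
}}

```text
clock: 15.25
eef_pos: [620.8, 301.5, 17.3]
eef_rot: [-3.141, -0.0, -0.094]
wrist_force: [-0.7, -0.8, 4.0]
finger_gap: 11.8
finger_force: 30.0
```

```bash
python3 - <<'E'
from h import *
s=manip.read_state(); print(s['clock'],s['eef_pos'],s['eef_rot'],s['finger_gap'])
p,d,c=shot('wrist','w5'); cv2.imwrite('pics/w5b.png',cv2.resize(p[120:360,200:440,::-1],(560,560),interpolation=cv2.INTER_CUBIC))
E
```

```text
15.25 [620.82156099 301.52840863  17.32218883] [-3.14135420e+00 -4.38223295e-04 -9.41808410e-02] 11.828706468659083
```

View pics/w5b.png

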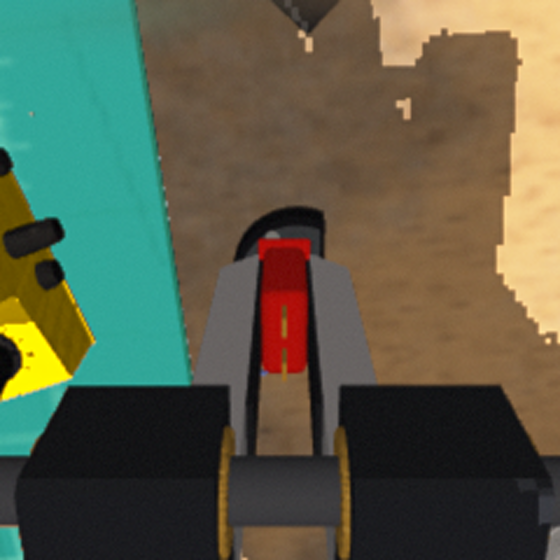

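The boot is gripped square at 11.8 mm; the crop shows it centred between the pads. Carrying it to the D nest.

Call:
{"op": "jog_arm", "data": {
  "plan": [0,0,0.03,0,0,0,0,0,0.065,0,0,0,-0.008,-0.02,0.09,0,0,1,-0.022,-0.06,0.09,0,0,2,-0.036,-0.1,0.09,0,0,3.5,-0.05,-0.14,0.09,0,0,5,-0.064,-0.18,0.09,0,0,6,-0.078,-0.22,0.09,0,0,7.5,-0.092,-0.26,0.09,0,0,9,-0.106,-0.3,0.09,0,0,10.5,-0.12,-0.34,0.09,0,0,12.2,-0.1309,-0.3667,0.09,0,0,12.2,-0.1309,-0.3667,0.08,0,0,12.2,-0.1309,-0.3667,0.07,0,0,12.2,-0.1309,-0.3667,0.05,0,0,12.2,-0.1309,-0.3667,0.03,0,0,12.2,-0.1309,-0.3667,0.018,0,0,12.2,-0.1309,-0.3667,0.012,0,0,12.2,-0.1309,-0.3667,0.008,0,0,12.2,-0.1309,-0.3667,0.005,0,0,12.2]
}}

```text
clock: 17.3
eef_pos: [490.1, -65.1, 22.1]
eef_rot: [3.141, -0.001, 0.119]
wrist_force: [0.1, -0.0, -1.2]
finger_gap: 12.0
finger_force: 30.0
```

Call:
{"op": "jog_arm", "data": {
  "plan": [0,0,-0.001,0,0,0,0,0,-0.001,0,0,0]
}}

```text
clock: 17.5
eef_pos: [490.0, -65.3, 21.4]
eef_rot: [3.141, -0.001, 0.119]
wrist_force: [-0.2, -0.4, -0.9]
finger_gap: 12.1
finger_force: 30.0
```

Call:
{"op": "jog_arm", "data": {
  "plan": [0,0,0,0,0,0,0,0,0,0,0,0,0,0,0,0,0,0,0,0,0.02,0,0,0,0,0,0.06,0,0,0,0,0,0.1,0,0,0,0.018,0.04,0.1,0,0,0,0.036,0.08,0.1,0,0,0,0.054,0.12,0.1,0,0,0,0.072,0.16,0.1,0,0,0,0.09,0.2,0.1,0,0,0,0.108,0.24,0.1,0,0,0,0.1196,0.263,0.1,0,0,0,0.1196,0.263,0.09,0,0,0,0.1196,0.263,0.08,0,0,0,0.1196,0.263,0.055,0,0,0,0.1196,0.263,0.03,0,0,0,0.1196,0.263,0.008,0,0,0,0.1196,0.263,0.008,0,0,0,0.1196,0.263,0.008,0,0,0],
  "claw": 0.044
}}

```text
clock: 19.5
eef_pos: [609.3, 196.9, 29.3]
eef_rot: [3.142, 0.0, 0.118]
wrist_force: [0.2, 0.1, 1.5]
finger_gap: 43.9
finger_force: 0.0
```

Call:
{"op": "jog_arm", "data": {
  "plan": [0,0,0,0,0,0,0,0,0,0,0,0,0,0,0,0,0,0,0,0,0,0,0,0,0,0,0,0,0,0,0,0,0,0,0,0],
  "claw": 0.01,
  "force": 25
}}

```text
clock: 20.1
eef_pos: [609.6, 197.8, 29.5]
eef_rot: [-3.142, -0.001, 0.119]
wrist_force: [-1.0, -1.3, 5.9]
finger_gap: 18.1
finger_force: 25.0
```

```bash
python3 - <<'E'
from h import *
p2,d2,c2=shot('top','t6'); p3,d3,c3=shot('scene','s6')
a=cv2.resize(p3[150:220,290:440,::-1],(750,350),interpolation=cv2.INTER_CUBIC); b=cv2.resize(p2[155:225,395:545,::-1],(750,240),interpolation=cv2.INTER_CUBIC)
cv2.imwrite('pics/t6b.png',np.vstack([a,b]))
E
```

```text
(no output)
```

View pics/t6b.png

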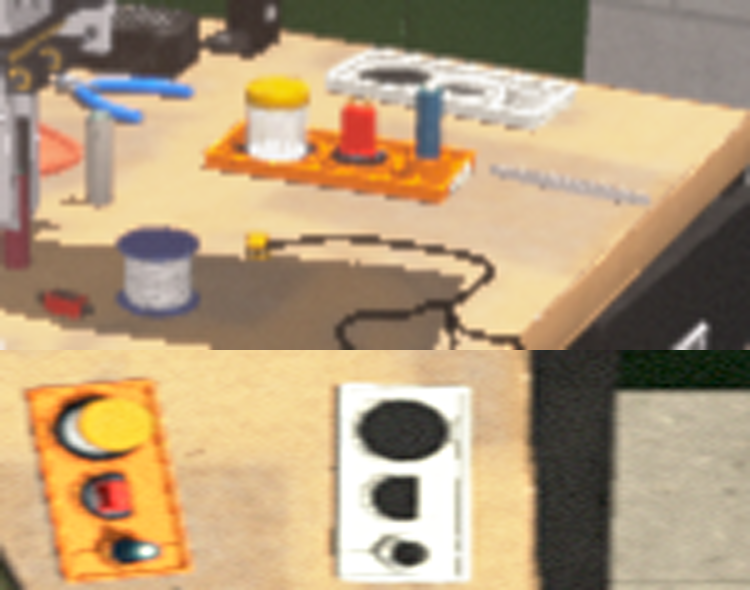

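All three orange parts are seated: yellow lid at (278,95), red boot at (357,125) and blue cell at (428,125) in the upper panel. Now the red cell.

Call:
{"op": "jog_arm", "data": {
  "plan": [0,0,0.03,0,0,0,0,0,0.07,0,0,0,-0.008,-0.02,0.09,0,0,0,-0.024,-0.06,0.095,0,0,-1,-0.039,-0.1,0.095,0,0,-2,-0.054,-0.14,0.095,0,0,-3,-0.069,-0.18,0.095,0,0,-4,-0.085,-0.22,0.095,0,0,-5,-0.1,-0.26,0.095,0,0,-6,-0.116,-0.3,0.095,0,0,-7,-0.131,-0.34,0.095,0,0,-8,-0.147,-0.38,0.095,0,0,-8.8,-0.162,-0.42,0.095,0,0,-8.8,-0.174,-0.451,0.095,0,0,-8.8,-0.174,-0.451,0.085,0,0,-8.8,-0.174,-0.451,0.06,0,0,-8.8,-0.174,-0.451,0.035,0,0,-8.8,-0.174,-0.451,0.015,0,0,-8.8,-0.174,-0.451,0.0045,0,0,-8.8,-0.174,-0.451,0.0045,0,0,-8.8]
}}

```text
clock: 22.2
eef_pos: [435.4, -252.4, 32.5]
eef_rot: [-3.141, 0.001, -0.034]
wrist_force: [0.1, -1.1, -0.4]
finger_gap: 18.0
finger_force: 25.0
```

Call:
{"op": "jog_arm", "data": {
  "plan": [0,0,0,0,0,0]
}}

```text
clock: 22.3
eef_pos: [435.6, -252.8, 33.4]
eef_rot: [-3.141, 0.0, -0.034]
wrist_force: [-0.0, -0.5, -0.1]
finger_gap: 18.1
finger_force: 25.0
```

Call:
{"op": "jog_arm", "data": {
  "plan": [0,0,0,0,0,0,0,0,0,0,0,0,0,0,0,0,0,0,0,0,0.02,0,0,0,0,0,0.06,0,0,0,0,0,0.09,0,0,0,0.006,0.04,0.09,0,0,0,0.011,0.08,0.09,0,0,0,0.017,0.12,0.09,0,0,0,0.022,0.16,0.09,0,0,0,0.028,0.2,0.09,0,0,0,0.033,0.24,0.09,0,0,0,0.039,0.28,0.09,0,0,0,0.044,0.32,0.09,0,0,0,0.05,0.36,0.09,0,0,0,0.056,0.4,0.09,0,0,0,0.0626,0.44,0.09,0,0,0,0.0626,0.4547,0.09,0,0,0,0.0626,0.4547,0.09,0,0,0],
  "claw": 0.045
}}

```text
clock: 24.2
eef_pos: [497.6, 202.7, 123.2]
eef_rot: [3.141, 0.0, -0.033]
wrist_force: [-0.4, -0.8, -0.8]
finger_gap: 45.3
finger_force: 0.0
```

Call:
{"op": "jog_arm", "data": {
  "plan": [0,0,0,0,0,0,0,0,0,0,0,0,0,0,-0.03,0,0,0,0,0,-0.06,0,0,0,0,0,-0.09,0,0,0,0,0,-0.105,0,0,0,0,0,-0.115,0,0,0,0,0,-0.115,0,0,0,0,0,-0.115,0,0,0],
  "claw": 0.082
}}

```text
clock: 25.1
eef_pos: [498.5, 201.2, 9.3]
eef_rot: [-3.141, -0.001, -0.035]
wrist_force: [0.5, 1.1, 0.6]
finger_gap: 81.8
finger_force: 0.0
```

Call:
{"op": "jog_arm", "data": {
  "plan": [0,0,0,0,0,0,0,0,0,0,0,0,0,0,0,0,0,0,0,0,0,0,0,0,0,0,0,0,0,0,0,0,0,0,0,0],
  "claw": 0.04,
  "force": 40
}}

```text
clock: 25.7
eef_pos: [498.0, 201.5, 8.7]
eef_rot: [-3.142, -0.0, -0.035]
wrist_force: [-0.7, -1.1, 5.1]
finger_gap: 52.3
finger_force: 40.0
```

Call:
{"op": "jog_arm", "data": {
  "plan": [0,0,0.02,0,0,0,0,0,0.05,0,0,0,0,0,0.085,0,0,0,0.004,-0.03,0.095,0,0,0,0.008,-0.07,0.095,0,0,0,0.012,-0.11,0.095,0,0,0,0.016,-0.15,0.095,0,0,0,0.021,-0.19,0.095,0,0,0,0.026,-0.23,0.095,0,0,0,0.03,-0.27,0.095,0,0,0,0.035,-0.31,0.095,0,0,0,0.04,-0.35,0.095,0,0,0,0.045,-0.39,0.095,0,0,0,0.05,-0.43,0.095,0,0,0,0.053,-0.4575,0.095,0,0,0,0.053,-0.4575,0.085,0,0,0,0.053,-0.4575,0.06,0,0,0,0.053,-0.4575,0.035,0,0,0,0.053,-0.4575,0.02,0,0,0,0.053,-0.4575,0.02,0,0,0]
}}

```text
clock: 27.7
eef_pos: [549.8, -254.9, 26.1]
eef_rot: [-3.14, 0.004, -0.034]
wrist_force: [-0.4, 0.3, -2.1]
finger_gap: 52.5
finger_force: 40.0
```

Call:
{"op": "jog_arm", "data": {
  "plan": [0,0,-0.006,0,0,0,0,0,-0.011,0,0,0,0,0,-0.015,0,0,0,0,0,-0.015,0,0,0,0,0,-0.015,0,0,0]
}}

```text
clock: 28.2
eef_pos: [551.1, -256.1, 13.7]
eef_rot: [3.141, -0.0, -0.035]
wrist_force: [-0.5, -0.5, -1.4]
finger_gap: 52.6
finger_force: 40.0
```

Call:
{"op": "jog_arm", "data": {
  "plan": [0,0,-0.0005,0,0,0,0,0,-0.0005,0,0,0,0,0,-0.0005,0,0,0,0,0,-0.0005,0,0,0,0,0,0.02,0,0,0,0,0,0.05,0,0,0,0,0,0.09,0,0,0,-0.03,-0.03,0.13,0,0,0,-0.06,-0.06,0.15,0,0,0,-0.09,-0.07,0.15,0,0,0,-0.12,-0.07,0.15,0,0,0,-0.15,-0.07,0.15,0,0,0,-0.15,-0.07,0.15,0,0,0],
  "claw": 0.078
}}

```text
clock: 29.5
eef_pos: [398.6, -326.3, 163.8]
eef_rot: [3.141, 0.0, -0.037]
wrist_force: [-0.2, -0.4, -0.2]
finger_gap: 77.9
finger_force: 0.0
```

```bash
python3 - <<'E'
from h import *
p,d,c=shot('wrist','w7'); p3,d3,c3=shot('scene','s7'); p2,d2,c2=shot('top','t7')
a=cv2.resize(p3[150:220,290:440,::-1],(750,300),interpolation=cv2.INTER_CUBIC); b=cv2.resize(p[:240,:,::-1],(750,281),interpolation=cv2.INTER_AREA)
cv2.imwrite('pics/t7b.png',np.vstack([a,b]))
P=cloud(d,c)
def hts(name,x,y,r,lo=15):
    q=P[(np.hypot(P[...,0]-x,P[...,1]-y)<r)&(d>0)&(P[...,2]>lo)&(P[...,2]<100)]
    if len(q): print(name,len(q),np.percentile(q[:,2],[50,90,98]).round(1),q[q[:,2]>np.percentile(q[:,2],90)-4].mean(0).round(1))
hts('spool',551,-256,30);hts('jar',553,-62,30);hts('blue',439,-75,15,50);hts('red',435,-253,15,50);hts('boot',490,-65,12)
E
```

```text
spool 2765 [43.4 44.5 45.1] [ 551.8 -256.2   43.5]
jar 3862 [54.7 56.2 56.8] [553.2 -63.9  55.4]
blue 550 [67.6 69.7 70.4] [439.8 -76.7  68.7]
red 357 [68.5 69.8 70.5] [ 434.1 -253.3   68.8]
boot 906 [39.8 50.5 55.9] [489.9 -67.   50.1]
```

View pics/t7b.png

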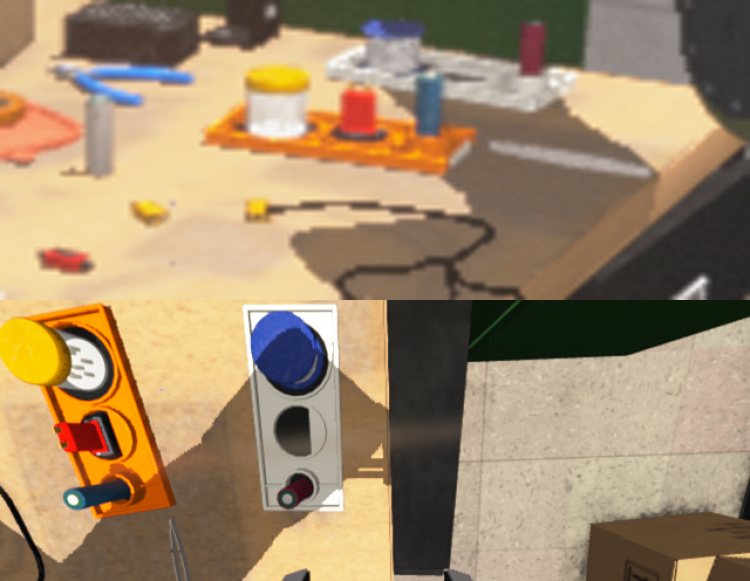

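All five parts stand upright in their nests, with measured tops at 44, 56, 69, 69 and 50 mm as expected. The grey cell still stands at (98,135) in the upper panel.

```bash
python3 -c "
from cell import manip; print(manip.sign_off())"
```

```text
the job is handed in; nothing more can be done
None
```

Both kits are made up and the job is handed in at about 30 s of the 112 s allowed: all five parts are upright and fully down in their nests, and the grey cell is untouched in stock.

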